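# Clear the test dock and push the power board home

## Robot

A 7-joint arm with a two-finger parallel gripper is mounted at the origin on the work surface. World frame = base frame: x ahead of the robot, y to its left, z up, the work surface at z = 0. Lengths are in mm, angles in rad, forces in N, time in s.
With the tool pointing down it reaches from about 425 to 1025 mm from the base axis. Payload 9.4 kg.
Tool frame: the origin (TCP) lies midway between the tips of the shut fingers; the grasp point (between the pads) lies 19 mm behind it; z points along the fingers, y is the line along which they close (so a half turn about z gives the same grasp; the last joint's range is limited). The gripper opens to 85 mm and grips with 20 to 120 N. Pads are 22 mm wide; open, the fingers measure 114 mm over their backs; the gripper's body (76 mm by 85 mm) begins 54 mm behind the grasp point. The pads swing forward as they close: fully open they stand 13 mm farther back than shut.
Start: joints at [-1.344, 0.599, -0.003, 1.599, 0.002, 0.943, -0.08], TCP at [216.887, 691.798, 231.275] pointing down, gripper open.
Joint ranges: [-2.57, 2.57], [-0.35, 1.97], [-1.29, 1.29], [0.11, 2.56], [-1.05, 4.19], [0.11, 1.86], [-2.63, 2.63]. Speed limits (rad/s): [2.22, 2.22, 3.01, 3.01, 3.14, 3.14, 3.14].

## Interface

Orientations are given as a rotation vector (axis times angle).
In Python, from plant import arm, cams gives the robot as it stands. The module is installed in compiled form; this text tells all that it offers. Calls block until the motion is done:
- arm.movep(position, orientation): joint-space move of the TCP to a pose.
- arm.move_linear(position, rot=None, v=150, contact_N=None): straight line of the TCP; rot=None keeps the orientation; v is the mean speed in mm/s. With contact_N (N) it stops when the force on the tool has changed by that much, and returns True; else False.
- arm.set_joints(angles): joint-space move.
- arm.move_gripper(opening): opening from 0.0 (shut) to 1.0 (fully open); the grip force is fixed at half the most; returns when the fingers have stopped.
- arm.pause(seconds).
- arm.inverse_kinematics(position, orientation): joint angles nearest the present ones, or None.
- cams.get_image(name): name is "scene" or "top"; returns the picture (384x512x3 uint8, red, green, blue); there is no depth.
- cams.camera_model(name): a dict with "camera_matrix" (3x3 intrinsics, pixels), "k1" (the pictures are not rectified: a ray, as slopes to the right and down, at radius r is drawn at 1 + k1 r^2 times it, then the intrinsics apply), "eye" and "attitude" of the camera in the world. Camera axes: x right, y down, z forward; pixel columns grow to the right and rows downward; lengths in mm; the calibration is good to about 2 mm. A picture is of the moment at which its call begins. camera_model takes no time and is no camera call.
A pose or a line that the arm cannot do raises arm.Unreachable and nothing moves.
- arm.hand_in(): hands the job in; it is judged then, once.
Readings, each from a call of its own:
- arm.get_t(): time.
- arm.get_joint_positions(): joint angles.
- arm.get_joint_vel(): joint speeds.
- arm.get_joint_torque(): joint torques, N m.
- arm.get_ee_pos(): TCP position.
- arm.get_orientation(): TCP orientation.
- arm.get_contact_force(): force on the tool from outside, world axes, zero at the start.
- arm.get_moment(): the same for the moment, N m.
- arm.get_finger_gap(): opening from 0.0 (shut) to 1.0 (fully open).
- arm.get_finger_force(): force on a finger pad.
Only numpy, scipy, OpenCV 4.12 (cv2) and the standard library are available. Lean on these libraries where they do the work, as an engineer would, in place of code of your own. Each camera call takes 0.05 s, during which the arm holds its last target. There are 200 camera calls.

## Task

The screwdriver has been left lying across the mouth of the board test dock: put it away standing up in the red cup. Push the power board, contacts first, in between the dock's funnel rails until it is fully home against the connector housing, flat on the bench and square in the rails. Keep the cup upright, do not let the board tip over, and leave the board stack, the tip cleaner and the multimeter where they are.

Things in the scene. Friction and masses are not known exactly. Their poses are not given: they have to be found in the camera images.
- dock: Fixed test dock on the bench: two bare aluminium guide rails (12 thick, 26 high) in front of a grey connector housing (117 wide, 70 high). Origin: on the bench under the centre of a fully docked board tray; +x is the push direction, into the dock; z up. Sizes in mm. The bench is the floor of the channel. When the board is home its origin and axes coincide with the dock's.
- dock_mouth (a point): Middle of the dock's mouth on the bench, at dock x = -125. Here the rails stand 162 apart inside, about 185 outside; from here they converge at 30 degrees each to the throat.
- dock_throat (a point): Middle of the bend of the rails, at dock x = -65. From here to the stop the rails are straight and parallel, inner faces 93 apart. When the board is home its rear edge is level with this bend.
- dock_stop (a point): Middle of the flat front of the grey housing, at bench height, dock x = 65: the end stop that the board's front edge must reach. The housing reaches on to x = 130.
- dock_guard (a point): Middle of the front edge of the clear guard plate's top, at dock x = -20, 60 above the bench. The guard covers the channel from here to the housing, its underside 56 above the bench, carried on black cheeks on the rails, so the board can only slide in along the bench, under it.
- board: Loose power board in a blue carrier tray 130 long (its x) x 90 wide (y) x 20 high, about 0.4 kg. Origin: centre of the underside; z up. Brass edge contacts at its front end (+x), which goes in first. Lies on the right of the bench, turned up to 60 degrees off the dock's push direction.
- board_rear (a point): Foot of the middle of the tray's plain rear face (board x = -65), which is 20 high: the place to push.
- board_sink (a point): Centre of the top of the black finned heat sink in the middle of the tray: 60 (board x) x 40 (board y), from 20 to 48 above the tray's underside; good to grip across its 40 mm. Small parts round it are under 12 high.
- driver: Loose screwdriver 190 long, about 0.1 kg, lying on the bench across the dock's mouth, blade pointing roughly away from the robot. Origin: under the middle of its length, 13 below its axis when it starts; +x runs from handle to blade. Red eight-sided handle 26 across flats, x = -95 to 0 (does not roll by itself); steel shaft 6 thick, x = 0 to 95.
- driver_grip (a point): Point on the screwdriver's axis in the middle of the handle, 50 behind the middle of its length and 145 from the blade tip.
- driver_tip (a point): Blade tip of the screwdriver, on its axis.
- driver_butt (a point): Handle end of the screwdriver, on its axis.
- cup: Loose red open cup, 0.36 kg, empty, 110 high, outer diameter 54 at the foot and 66 at the rim, wall 3, base 6 thick (inside diameter 48 at the bottom, 60 at the rim). Origin: centre of the underside; z up. It may stand near the robot on the left or farther off on the right.
- cleaner: Bystander: round soldering-tip cleaner, dark foot 84 in diameter and 14 high, black tub 60 in diameter with brass wool, 67 high in all. Origin: centre of the underside. It stands at the one of the two places where the cup is not.
- tower: Bystander: stack of five yellow circuit boards on brass spacers, 84 x 84 x 92 high. Origin: centre of the underside.
- meter: Bystander: yellow multimeter lying on its back, 180 (x) x 86 (y) x 36 high (knob to 47). Origin: centre of the underside.
Mind the look-alikes: they are no part of the job. Leave any orange or purple look-alike of the board alone.

How it is judged (in metres and radians):
At the end, for the whole second after the job is handed in: The board tray lies flat in the dock, contacts first, within 4 mm of fully home, centred within 3 mm and square within 0.04 rad; the screwdriver stands in the upright cup (either end down, that end less than 55 mm above the cup's underside, leaning no more than 0.7 rad); all released and at rest (x of board in the frame of dock between -0.004 and 0.004 m and y of board in the frame of dock between -0.003 and 0.003 m and z of board in the frame of dock between -0.004 and 0.004 m and angle between the x axis of board and the x axis of dock, either way round below 0.04 rad and angle between board's own z axis and vertical below 0.04 rad and horizontal distance between board_rear and dock_throat below 0.008 m and ((z of driver_tip in the frame of cup between 0 and 0.055 m and horizontal distance between driver_tip and cup below 0.035 m) or (z of driver_butt in the frame of cup between 0 and 0.055 m and horizontal distance between driver_butt and cup below 0.035 m)) and angle between the x axis of driver and the z axis of cup, either way round below 0.7 rad and angle between cup's own z axis and vertical below 0.1 rad and linear speed of each of board, driver, cup below 0.02 m/s); the robot touches nothing.
It fails at once if the cup is tipped over (angle between cup's own z axis and vertical above 0.5 rad).
It fails at once if the board is tipped over (angle between board's own z axis and vertical above 0.6 rad).
It fails at once if the board stack is pushed more than 25 mm out of place or knocked over (distance of tower from where it was at the start of the episode above 0.025 m or angle between tower's own z axis and vertical above 0.3 rad).
It fails at once if the tip cleaner is pushed more than 25 mm out of place or knocked over (distance of cleaner from where it was at the start of the episode above 0.025 m or angle between cleaner's own z axis and vertical above 0.3 rad).
It fails at once if the multimeter is pushed more than 25 mm out of place or knocked over (distance of meter from where it was at the start of the episode above 0.025 m or angle between meter's own z axis and vertical above 0.3 rad).
It also fails if it takes over 72 s, if anything falls off the work surface, if the arm or the gripper's body presses on something with over 40 N, if the wrist force passes 120 N, or if a joint passes its speed limit or range.

## Working session

There is one attempt and no reset: what is moved stays moved. The work goes in short steps, each a Python script; the robot and the scene stay as the last script left them, time stands still between calls to the robot, and variables do not carry over. Pictures are saved under pics/ and viewed, at most 10 in all, crops included, and the job is handed in when it is done.

```bash
mkdir -p pics; python3 - <<'E'
from plant import arm,cams
import cv2
for n in("scene","top"):
    im=cams.get_image(n);cv2.imwrite(f"pics/{n}0.png",cv2.resize(im[...,::-1],(800,600),interpolation=cv2.INTER_CUBIC));cv2.imwrite(f"{n}.png",im[...,::-1]);print(n,cams.camera_model(n))
print(arm.get_t(),arm.get_orientation())
E
```

```text
scene {'camera_matrix': array([[472.96382806,   0.        , 245.94598679],
       [  0.        , 472.96382806, 186.33237011],
       [  0.        ,   0.        ,   1.        ]]), 'k1': -0.17302220954274658, 'eye': array([1393.60162295, -222.98274216, 1390.22394246]), 'attitude': array([-1.99568015, -1.73975495,  0.52770995])}
top {'camera_matrix': array([[383.33981224,   0.        , 262.0101889 ],
       [  0.        , 383.33981224, 193.95256848],
       [  0.        ,   0.        ,   1.        ]]), 'k1': -0.04266416485985058, 'eye': array([ 459.00467896, -126.20041326, 1266.44800076]), 'attitude': array([-2.18255396,  2.21948767, -0.05094883])}
0.1 [-4.75311312e-01 -3.10537160e+00  2.17799067e-03]
```

View pics/scene0.png

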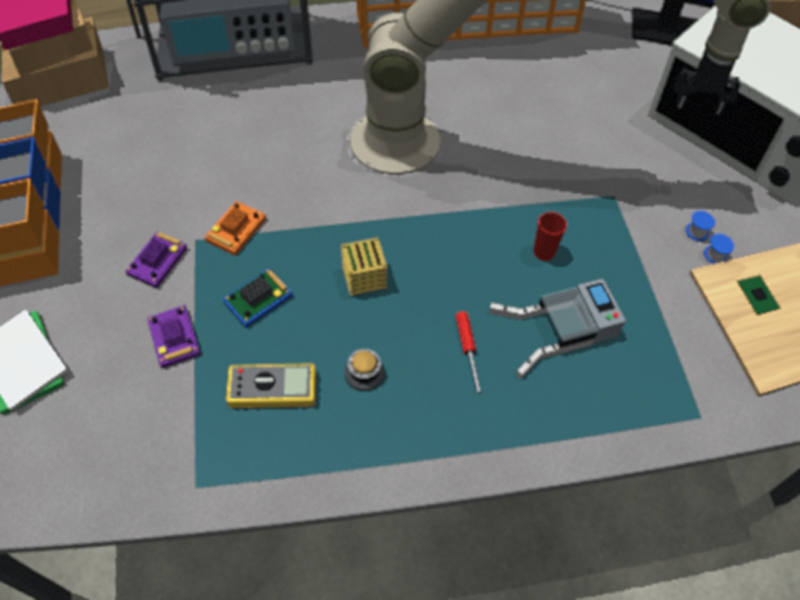

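View pics/top0.png

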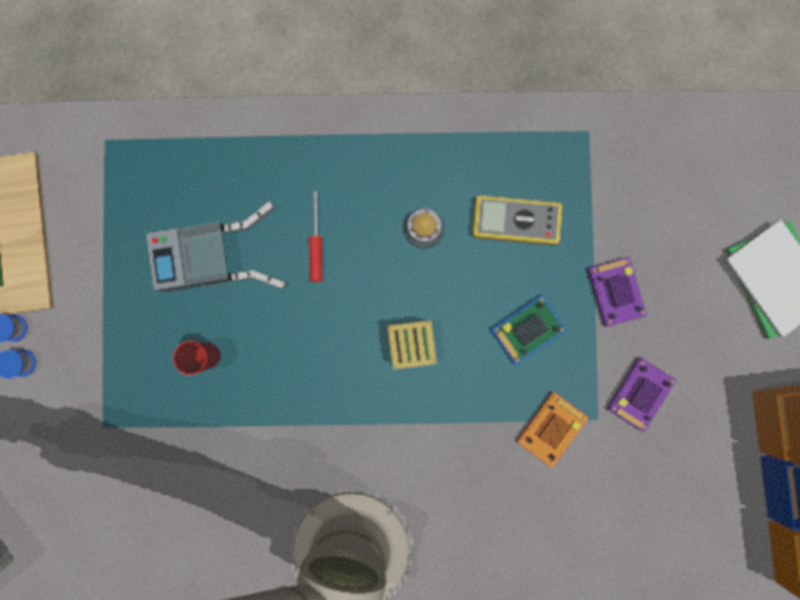

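The scene view shows the driver at (467,350), the dock at (560,320), the cup at (549,236) and the blue board at (258,297). The top view shows the dock on the left opening right, the driver at (316,240), the cup at (195,357) and the board at (528,328), with its brass end at the lower left. Next I'll take enlarged crops.

```bash
cat > h.py <<'E'
import numpy as np,cv2
from scipy.spatial.transform import Rotation as R
from plant import arm,cams
def ray(n,px):
    m=cams.camera_model(n);K=m["camera_matrix"];px=np.atleast_2d(np.float64(px))
    d=(px-[K[0,2],K[1,2]])/K[0,0];u=d.copy()
    for _ in range(20):u=d/(1+m["k1"]*(u**2).sum(1,keepdims=True))
    return m["eye"],R.from_rotvec(m["attitude"]).apply(np.c_[u,np.ones(len(u))])
def plane(n,px,z):
    e,d=ray(n,px);return (e+d*((z-e[2])/d[:,2])[:,None])[:,:2]
def proj(n,P):
    m=cams.camera_model(n);K=m["camera_matrix"];c=R.from_rotvec(m["attitude"]).inv().apply(np.atleast_2d(P)-m["eye"])
    u=c[:,:2]/c[:,2:];return u*(1+m["k1"]*(u**2).sum(1,keepdims=True))*K[0,0]+[K[0,2],K[1,2]]
def tri(pa,pb):
    ea,da=ray("scene",pa);eb,db=ray("top",pb);da,db=da[0]/np.linalg.norm(da),db[0]/np.linalg.norm(db)
    s=np.linalg.lstsq(np.c_[da,-db],eb-ea,rcond=None)[0];a,b=ea+s[0]*da,eb+s[1]*db
    return (a+b)/2,np.linalg.norm(a-b)
def crop(im,x,y,w,h,f):return cv2.resize(im[y:y+h,x:x+w],None,fx=f,fy=f,interpolation=cv2.INTER_CUBIC)
E
python3 - <<'E'
from h import *
t=cv2.imread("top.png");s=cv2.imread("scene.png")
m=np.vstack([np.hstack([crop(t,90,120,100,75,4),crop(s,308,172,100,75,4)]),np.hstack([crop(t,295,175,80,60,5),crop(s,125,160,80,60,5)])])
cv2.imwrite("pics/mos.png",m)
h=cv2.cvtColor(t,cv2.COLOR_BGR2HSV)
red=(((h[...,0]<6)|(h[...,0]>174))&(h[...,1]>150)&(h[...,2]>60)).astype(np.uint8)
n,l,st,c=cv2.connectedComponentsWithStats(red)
for i in range(1,n):
    if st[i,4]>40:
        r=cv2.minAreaRect(np.argwhere(l==i)[:,::-1].astype(np.float32));print(st[i],c[i],r,plane("top",cv2.boxPoints(r),13).round(0).tolist())
E
```

```text
[198 152   8  28 186] [201.83870968 165.22043011] ((201.5, 165.5), (27.0, 7.0), 90.0) [[655.0, 78.0], [654.0, 55.0], [565.0, 56.0], [566.0, 79.0]]
[117 219  17  19 125] [127.352 227.28 ] ((126.23103332519531, 227.4275665283203), (16.027780532836914, 14.616005897521973), 41.633541107177734) [[411.0, 352.0], [446.0, 320.0], [411.0, 280.0], [376.0, 312.0]]
```

View pics/mos.png

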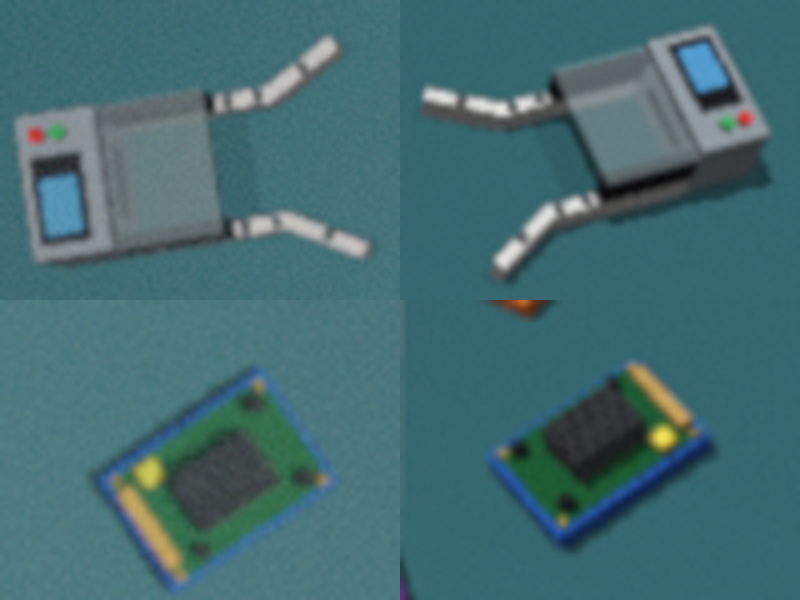

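The mosaic shows the dock's housing, guard and rails, and the board with its brass end toward the dock's left side (lower left in the top view). I'll cast rays through these picked corners.

```bash
python3 - <<'E'
from h import *
T=lambda a,o,f:(np.float64(a)+.5)/f-.5+o
ht=T([(14,119),(97,106),(112,248),(36,263)],[90,120],4);hs=T([(248,40),(313,26),(368,132),(298,160)],[308,172],4)
# same order in world: top: back-upper, front-upper, front-lower, back-lower
P=plane("top",ht,70);Q=plane("scene",hs,70)
print("housing top",P.round(0).tolist(),P.mean(0));print("housing scene",Q.round(0).tolist(),Q.mean(0))
f=P[1]-P[2];print([np.linalg.norm(P[i]-P[(i+1)%4]).round(0) for i in range(4)],[np.linalg.norm(Q[i]-Q[(i+1)%4]).round(0) for i in range(4)])
for nm,t,s in(("mouth far",(336,43),(98,263)),("bend far",(266,98),(153,204)),("bend near",(285,220),(108,108)),("mouth near",(366,250),(25,95))):
    a,b=T(t,[90,120],4),T(s,[308,172],4);print(nm,plane("top",a,26)[0].round(1),plane("scene",b,26)[0].round(1),[x if np.isscalar(x) else x.round(1) for x in tri(b,a)])
bt=T([(260,70),(97,178),(173,290),(335,180)],[295,175],5);bs=T([(160,245),(310,138),(234,62),(90,158)],[125,160],5)
for n,p in(("top",bt),("scene",bs)):
    X=plane(n,p,20);print("board",n,X.round(0).tolist(),X.mean(0).round(1),[np.linalg.norm(X[i]-X[(i+1)%4]).round(0) for i in range(4)])
print("cup",tri((352.6,141.4),(121.6,228.5)))
print("driver tip/butt",plane("top",[(201.6,123.5),(202,180)],13))
s=cv2.imread("scene.png");h=cv2.cvtColor(s,cv2.COLOR_BGR2HSV)
for n in("top","scene"):
    h=cv2.cvtColor(cv2.imread(n+".png"),cv2.COLOR_BGR2HSV)
    red=(((h[...,0]<6)|(h[...,0]>174))&(h[...,1]>150)&(h[...,2]>60)).astype(np.uint8)
    k,l,st,c=cv2.connectedComponentsWithStats(red)
    for i in range(1,k):
        if st[i,4]>60:
            p=np.argwhere(l==i)[:,::-1].astype(np.float32);v=cv2.fitLine(p,2,0,.01,.01).ravel();q=(p-v[2:])@v[:2]
            print(n,st[i],plane(n,[v[2:]+v[:2]*q.min(),v[2:],v[2:]+v[:2]*q.max()],13).round(1).tolist())
    bl=cv2.inRange(h,(105,140,50),(125,255,255));k,l,st,c=cv2.connectedComponentsWithStats(bl)
    for i in range(1,k):
        if st[i,4]>40:
            r=cv2.minAreaRect(np.argwhere(l==i)[:,::-1].astype(np.float32));X=plane(n,cv2.boxPoints(r),20 if n=="top" else 15);print(n,"blue",st[i],X.mean(0).round(1),X.round(0).tolist())
E
```

```text
housing top [[661.0, 402.0], [670.0, 335.0], [557.0, 323.0], [546.0, 384.0]] [608.49032091 360.8456987 ]
housing scene [[557.0, 320.0], [551.0, 382.0], [661.0, 396.0], [679.0, 329.0]] [612.10472589 356.76233719]
[np.float64(67.0), np.float64(113.0), np.float64(61.0), np.float64(116.0)] [np.float64(62.0), np.float64(112.0), np.float64(70.0), np.float64(122.0)]
mouth far [725.6 155.1] [726.3 153.4] [array([725.7, 154.5,  25. ]), np.float64(1.6353660998011876)]
bend far [681.3 212.7] [678.9 212.1] [array([680.7, 211.4,  29.4]), np.float64(0.7718709828526167)]
bend near [581.  197.5] [581.4 197. ] [array([581. , 197.4,  25.5]), np.float64(0.4696639509574073)]
mouth near [555.4 131.5] [558.5 128.7] [array([555.7, 131.2,  21.5]), np.float64(2.560795836574338)]
board top [[526.0, -407.0], [457.0, -299.0], [384.0, -347.0], [453.0, -454.0]] [ 454.9 -376.6] [np.float64(128.0), np.float64(88.0), np.float64(128.0), np.float64(87.0)]
board scene [[535.0, -411.0], [461.0, -303.0], [388.0, -353.0], [457.0, -457.0]] [ 460.1 -380.8] [np.float64(130.0), np.float64(88.0), np.float64(125.0), np.float64(
[... 679 characters left out ...]
4] [ 108.7 -938.5] [[150.0, -934.0], [149.0, -945.0], [67.0, -943.0], [68.0, -932.0]]
scene [342 137  20  29 403] [[438.7, 278.8], [373.5, 314.1], [312.2, 347.3]]
scene [292 200  12  26 178] [[558.5, 61.6], [609.1, 62.0], [657.9, 62.3]]
scene blue [  0  88  38  56 598] [ -14.5 -953.8] [[-130.0, -1099.0], [-209.0, -1030.0], [108.0, -810.0], [174.0, -875.0]]
scene blue [443 135  14  12 131] [377.3 717.9] [[348.0, 701.0], [354.0, 756.0], [407.0, 734.0], [401.0, 680.0]]
scene blue [455 150  14  13 141] [456.1 737.2] [[425.0, 722.0], [432.0, 776.0], [487.0, 752.0], [480.0, 699.0]]
scene blue [143 187  44  22 172] [ 492.5 -379.9] [[453.0, -457.0], [456.0, -305.0], [532.0, -304.0], [529.0, -453.0]]
```

```bash
cat >> h.py <<'E'
def rv(x,z):
    x,z=np.float64(x),np.float64(z);return R.from_matrix(np.c_[x,np.cross(z,x),z]).as_rotvec()
def down(yaw):return rv([np.cos(yaw),np.sin(yaw),0],[0,0,-1])
CUP=np.array([411.5,292.5]);GR=np.array([606,64.])
def place(e,ph,s,hz,off=145,rx=0,ry=0):
    """blade tip at height hz over the cup centre, lean e, tool azimuth ph -> TCP pos, rot"""
    c=np.array([np.cos(ph),np.sin(ph),0]);z=np.cos(e)*c-[0,0,np.sin(e)];d=-np.sin(e)*c-[0,0,np.cos(e)]
    p=np.r_[CUP,hz]-off*d+19*z+[rx,ry,0]
    return p,rv(s*d,z)
E
python3 - <<'E'
from h import *
for s,y in((1,0),(-1,np.pi)):
    print(s,arm.inverse_kinematics([*GR,100],down(y)),arm.inverse_kinematics([*GR,2],down(y)))
    for e in(0,.2,.35,.5):
        for ph in np.arange(-3.1,3.1,.3):
            q=[arm.inverse_kinematics(*place(e,ph,s,h)) for h in(10,150)]
            if all(v is not None for v in q):print(s,e,round(ph,1),np.round(q[0],2),np.abs(np.array(q[0])-q[1]).max().round(2))
E
```

```text
1 [-0.59183812  0.71791641  0.61973883  2.00150404 -0.69224722  0.64176629
 -1.0832491 ] [-0.49507106  0.84145705  0.46573133  2.03095791 -0.83822657  0.46718981
 -0.96103426]
1 0 -1.9 [-1.27  1.26  0.64  1.6   0.16  1.81 -0.91] 0.46
1 0 -1.6 [-1.4   1.24  0.64  1.71  0.31  1.61 -0.93] 0.2
1 0 -1.3 [-1.53  1.23  0.64  1.86  0.46  1.39 -0.99] 0.22
1 0 -1.0 [-1.66  1.23  0.66  2.02  0.64  1.15 -1.11] 0.25
1 0 -0.7 [-1.8   1.28  0.72  2.21  0.9   0.88 -1.33] 0.31
1 0 -0.4 [-1.98  1.49  0.93  2.42  1.38  0.48 -1.8 ] 0.48
1 0 2.0 [ 0.37  1.2  -0.73  2.11 -1.02  0.95 -1.86] 0.37
1 0 2.3 [-0.19  1.07 -0.    1.96 -1.04  1.63 -1.67] 0.25
1 0 2.6 [-0.39  1.1   0.18  1.8  -0.88  1.85 -1.65] 0.37
1 0 2.9 [-0.26  1.12 -0.19  1.65 -0.6   1.8  -1.92] 0.21
1 0.2 -3.1 [-0.6   1.05  0.18  1.67 -0.5   1.82 -1.63] 0.55
1 0.2 -1.9 [-1.26  1.15  0.63  1.7   0.11  1.63 -0.95] 0.19
1 0.2 -1.6 [-1.38  1.13  0.63  1.8   0.27  1.44 -0.94] 0.2
1 0.2 -1.3 [-1.5   1.12  0.63  1.94  0.44  1.22 -0.98] 0.22
1 0.2 -1.0 [-1.62  1.12  0.67  2.09  0.65  0.98 -1.08] 0.26
1 0.2 -0.7 [-1.75  1.17  0.76  2.26  0.96  0.7  -1
[... 4783 characters left out ...]
-0.39  1.83  0.46  1.58  1.46] 0.21
-1 0.5 -1.6 [-0.7   0.9  -0.41  1.91  0.65  1.55  1.53] 0.21
-1 0.5 -1.3 [-0.75  0.88 -0.42  2.01  0.86  1.5   1.57] 0.2
-1 0.5 -1.0 [-0.81  0.86 -0.42  2.13  1.07  1.44  1.59] 0.22
-1 0.5 -0.7 [-0.86  0.84 -0.41  2.26  1.32  1.38  1.57] 0.29
-1 0.5 -0.4 [-0.9   0.84 -0.37  2.4   1.6   1.34  1.51] 0.36
-1 0.5 -0.1 [-0.53  1.02 -0.92  2.51  1.84  1.82  1.66] 0.92
-1 0.5 1.4 [ 0.21  1.02 -0.93  2.48  3.5   0.65  2.44] 0.47
-1 0.5 2.0 [ 0.25  1.   -0.89  2.21 -1.    0.42  1.03] 0.32
-1 0.5 2.3 [ 0.13  0.96 -0.75  2.09 -0.67  0.72  0.87] 0.28
-1 0.5 2.6 [-0.03  0.92 -0.58  1.98 -0.54  1.    0.94] 0.24
-1 0.5 2.9 [-0.17  0.92 -0.47  1.89 -0.4   1.21  1.01] 0.23
```

```bash
python3 - <<'E'
from h import *
arm.movep([*GR,120],down(np.pi));print(arm.get_joint_positions())
arm.move_gripper(.7);print(arm.move_linear([*GR,2],v=150,contact_N=12),arm.get_ee_pos())
arm.move_gripper(0);print("gap",arm.get_finger_gap(),arm.get_finger_force())
arm.move_linear([*GR,200],v=250)
c=np.array([np.cos(2.3),np.sin(2.3)])*-5
arm.movep(*place(.1,2.3,-1,150,rx=c[0],ry=c[1]))
arm.pause(.2);print(arm.get_t(),arm.get_finger_gap(),arm.get_ee_pos(),arm.get_joint_positions())
a=[cams.get_image(n)[...,::-1] for n in("scene","top")]
for n,i in zip("st",a):cv2.imwrite(n+"1.png",i)
cv2.imwrite("pics/hold.png",np.hstack([crop(a[0],280,70,130,130,3),crop(a[1],80,150,130,130,3)]))
E
```

```text
[-0.1471847   0.60107727 -0.07831863  1.96042885  0.07973898  0.5825996
  1.2937629 ]
False [606.42969592  64.04875817   2.63402951]
gap 0.2887495699520612 58.84839376201853
6.825 0.2907358800644265 [392.54308296 313.64893284 292.4521677 ] [ 0.00498817  0.80517388 -0.3259459   1.9867096  -0.97607334  1.46890223
  1.12926517]
```

View pics/hold.png

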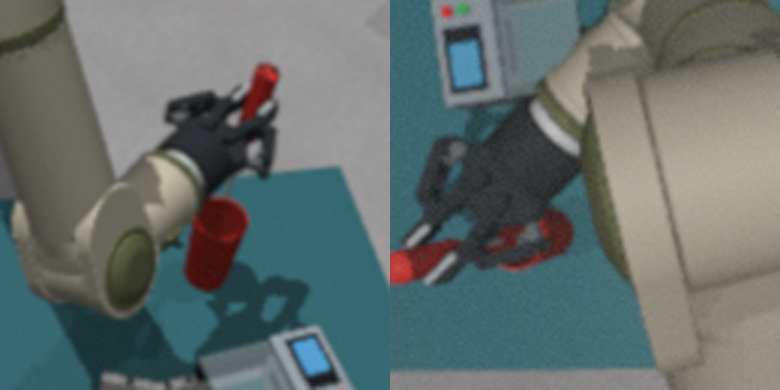

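The crop shows the handle held between the fingers with the shaft pointing down over the cup, at about (232,190) in the left half. I'll check my cup estimate against the mask extents before lowering.

```bash
python3 - <<'E'
from h import *
a=np.linspace(0,2*np.pi,73);C=np.c_[np.cos(a),np.sin(a)]
for n in("scene","top"):
    h=cv2.cvtColor(cv2.imread(n+".png"),cv2.COLOR_BGR2HSV);m=(((h[...,0]<9)|(h[...,0]>170))&(h[...,1]>110)&(h[...,2]>30)).astype(np.uint8)
    k,l,st,c=cv2.connectedComponentsWithStats(m);g=proj(n,[*CUP,60])[0]
    i=min((i for i in range(1,k) if st[i,4]>60),key=lambda i:np.hypot(*(c[i]-g)));x,y,w,hh,_=st[i]
    for d in((0,0),(5,0),(0,5)):
        P=np.r_[np.c_[C*33+CUP+d,0*a+110],np.c_[C*27+CUP+d,0*a]];p=proj(n,P);print(n,d,p.min(0).round(1),p.max(0).round(1))
    print(" seen",(x-.5,y-.5),(x+w-.5,y+hh-.5))
print("tip",proj("scene",[CUP[0]+3,CUP[1]-4,150])*1-[280,70])
E
```

```text
scene (0, 0) [340.2 135. ] [362.2 166.8]
scene (5, 0) [340.6 136. ] [362.6 167.9]
scene (0, 5) [341.5 134.8] [363.6 166.7]
 seen (np.float64(341.5), np.float64(135.5)) (np.float64(362.5), np.float64(166.5))
top (0, 0) [112.  217.6] [142.8 239.4]
top (5, 0) [112.  215.9] [142.8 237.8]
top (0, 5) [110.3 217.6] [141.3 239.5]
 seen (np.float64(110.5), np.float64(217.5)) (np.float64(139.5), np.float64(239.5))
tip [[74.15525022 65.62025129]]
```

```bash
sed -i 's/292.5\]/295.]/' h.py; python3 - <<'E'
from h import *
c=np.array([np.cos(2.3),np.sin(2.3)])*-5
P=lambda h:place(.1,2.3,-1,h,rx=c[0],ry=c[1])
arm.move_linear(P(130)[0],v=150)
print(arm.move_linear(P(10)[0],v=100,contact_N=6),arm.get_ee_pos(),P(10)[0],arm.get_contact_force())
arm.move_gripper(.75);arm.pause(.2)
z=R.from_rotvec(P(10)[1]).apply([0,0,1]);p=arm.get_ee_pos()
arm.move_linear(p-z*70,v=200)
p=p-z*70
arm.move_linear(p+[0,0,150],v=300)
print(arm.get_t())
arm.movep([457.5,-378.7,230],down(2.143));print(arm.get_t(),arm.get_joint_positions())
a=[cams.get_image(n)[...,::-1] for n in("scene","top")]
for n,i in zip("st",a):cv2.imwrite(n+"2.png",i)
cv2.imwrite("pics/cup.png",np.hstack([crop(a[0],290,70,130,130,3),crop(a[1],70,170,130,130,3)]))
E
```

```text
False [392.68500651 316.21309496 152.92881831] [392.59047051 316.16380337 152.37876905] [ 0.32379909 -0.82795545 -1.34947998]
10.3667
12.625 [ 0.49332059  0.44603555  0.14372889  1.91600213 -0.08823871  0.78667026
  1.25926501]
```

View pics/cup.png

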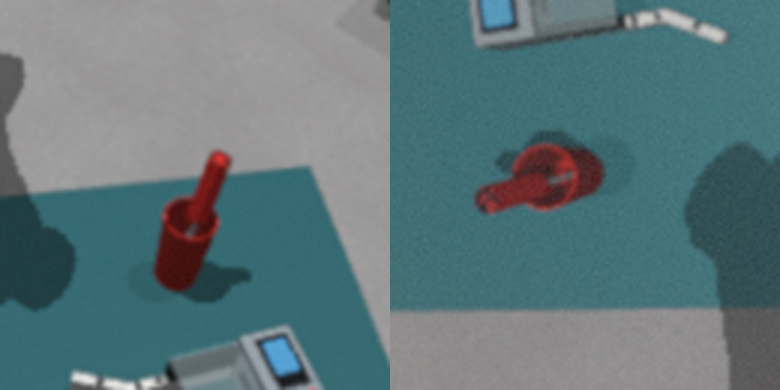

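The driver is standing in the cup. Next is the board.

```bash
cat >> h.py <<'E'
DY=1.709;O=np.array([623,266.5]);U=np.array([np.cos(DY),np.sin(DY)]);V=np.array([-U[1],U[0]])
def dk(x,y,z):return np.r_[O+x*U+y*V,z]
E
python3 - <<'E'
from h import *
B=[457.5,-378.7]
arm.move_gripper(1)
arm.move_linear([*B,60],v=250);print(arm.move_linear([*B,27],v=60,contact_N=6),arm.get_ee_pos())
arm.move_gripper(0);print("gap",arm.get_finger_gap()*85,arm.get_finger_force());z0=arm.get_ee_pos()[2]
arm.move_linear([*B,170],v=200);print(arm.get_finger_gap()*85,arm.get_contact_force())
arm.movep(dk(-145,0,170),down(DY));print(arm.get_joint_positions(),arm.get_t())
arm.move_linear(dk(-145,0,z0+15),v=200)
print(arm.move_linear(dk(-145,0,z0-3),v=30,contact_N=5),arm.get_ee_pos(),z0,arm.get_contact_force())
arm.move_gripper(1);arm.move_linear(dk(-145,0,170),v=250)
arm.movep(dk(-330,0,200),down(DY))
print(arm.get_t(),arm.get_joint_positions())
a=[cams.get_image(n)[...,::-1] for n in("scene","top")]
for n,i in zip(("scene","top"),a):cv2.imwrite(n+"3.png",i)
cv2.imwrite("pics/put.png",np.hstack([crop(a[0],270,160,130,100,3),crop(a[1],90,110,130,100,3)]))
E
```

```text
False [ 457.41673867 -378.68282868   26.79040785]
gap 38.65666646176644 61.815279722213745
38.605585011657666 [ 0.11470769 -0.3409605  -3.94132128]
[-0.47063509  0.5987545   0.30491274  1.83801618 -0.25171048  0.74273787
  0.10722558] 17.9
True [643.04872005 123.06904777  27.60152334] 27.570214709841284 [-0.28266318 -0.22459294  6.51468242]
21.225 [-0.18734464  0.58359998  0.30102522  1.77446492 -0.22610284  0.819722
  0.36003585]
```

View pics/put.png

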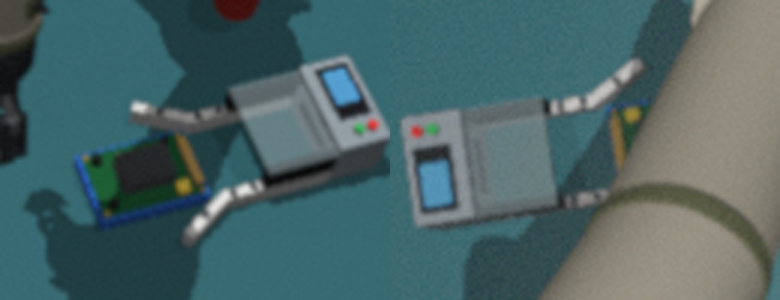

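The board lies in the funnel mouth, roughly square, with its contacts toward the housing (left half, (190,160)). Next I'll push it from the rear with two fingers.

```bash
python3 - <<'E'
from h import *
def dx():
    p=arm.get_ee_pos();return ((p[:2]-O)@U).round(1),((p[:2]-O)@V).round(1),p[2].round(1)
arm.move_gripper(.35)
arm.movep(dk(-255,0,80),down(DY));arm.move_linear(dk(-255,0,7),v=150)
print(arm.move_linear(dk(-205,0,7),v=80,contact_N=20),dx(),arm.get_contact_force())
for x in(-160,-120,-95,-60):
    r=arm.move_linear(dk(x,0,7),v=60,contact_N=20);print(r,dx(),arm.get_contact_force().round(1),arm.get_t())
    if r:break
E
```

```text
False (np.float64(-204.5), np.float64(0.2), np.float64(6.8)) [-0.10153585 -0.71948302 -1.02104426]
False (np.float64(-159.9), np.float64(-0.1), np.float64(7.1)) [-0.2 -0.6  0.2] 24.8333
False (np.float64(-119.2), np.float64(0.3), np.float64(6.8)) [ 0.7  0.9 -0.5] 25.65
False (np.float64(-94.1), np.float64(0.1), np.float64(7.0)) [ 0.4  0.2 -0.3] 26.2167
True (np.float64(-77.4), np.float64(-0.7), np.float64(6.8)) [ 0.7 -1.1  1. ] 26.6333
```

```bash
python3 - <<'E'
from h import *
def dx():
    p=arm.get_ee_pos();return ((p[:2]-O)@U).round(1),((p[:2]-O)@V).round(1),p[2].round(1)
for _ in range(2):
    r=arm.move_linear(dk(-60,0,7),v=25,contact_N=30);print(r,dx(),arm.get_contact_force().round(1))
arm.move_linear(dk(-130,0,7),v=150);arm.move_linear(dk(-130,0,200),v=300)
arm.movep(dk(-420,0,330),down(DY));arm.pause(.2);print(arm.get_t())
a=[cams.get_image(n)[...,::-1] for n in("scene","top")]
for n,i in zip(("scene","top"),a):cv2.imwrite(n+"4.png",i)
cv2.imwrite("pics/home.png",np.hstack([crop(a[0],300,130,100,130,4),crop(a[1],80,130,100,130,4)]))
E
```

```text
True (np.float64(-77.7), np.float64(-0.3), np.float64(6.6)) [ 0.4 -0.7  1.3]
True (np.float64(-77.9), np.float64(-0.0), np.float64(6.4)) [-0.1 -2.2  0.6]
30.3083
```

View pics/home.png

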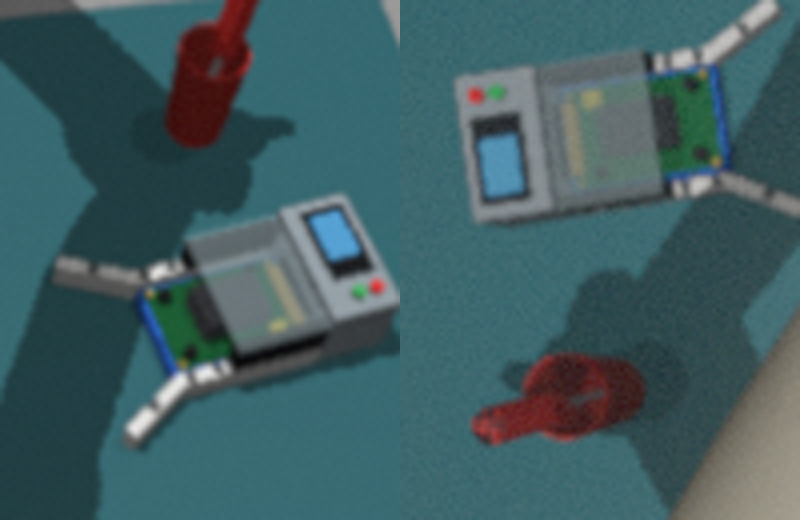

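The board sits under the guard with its rear edge near the bend of the rails. I'll measure how far home it is, in both views.

```bash
python3 - <<'E'
from h import *
T=lambda a,o,f:(np.float64(a)+.5)/f-.5+o
F=lambda X:(np.c_[(X-O)@U,(X-O)@V]).round(1).tolist()
for n,off,o in(("scene",0,[300,130]),("top",400,[80,130])):
    im=cv2.imread(n+"4.png");h=cv2.cvtColor(im,cv2.COLOR_BGR2HSV);bl=cv2.inRange(h,(104,120,50),(125,255,255))
    p=proj(n,[*dk(-66,0,15)])[0].astype(int);m=np.zeros_like(bl);m[p[1]-18:p[1]+19,p[0]-12:p[0]+13]=1
    q=np.argwhere((bl>0)&(m>0))[:,::-1];print(n,len(q))
    X=plane(n,q,20);D=np.c_[(X-O)@U,(X-O)@V];s=D[np.abs(D[:,1])<38]
    print(" rear blue x min/med/max",np.percentile(s[:,0],[2,50,98]).round(1)," slope",np.polyfit(s[:,1],s[:,0],1).round(3))
    br=cv2.inRange(h,(14,60,110),(32,255,255));r=proj(n,[*dk(50,0,22)])[0].astype(int)
    q=np.argwhere(br>0)[:,::-1];X=plane(n,q,21);D=np.c_[(X-O)@U,(X-O)@V];s=D[(np.abs(D[:,0]-45)<30)&(np.abs(D[:,1])<45)]
    print(" brass",len(s),s.mean(0).round(1) if len(s) else "",np.percentile(s,[5,95],axis=0).round(1).tolist() if len(s) else "")
    # brightness transitions: white rail pieces near the bend
    w=((h[...,2]>190)&(h[...,1]<45)).astype(np.uint8);k,l,st,c=cv2.connectedComponentsWithStats(w)
    for i in range(1,k):
        X=plane(n,[c[i]],26);d=F(X)[0]
        if st[i,4]>=4 and -140<d[0]<0 and abs(d[1])<110:print(" white",d,st[i,4],F(plane(n,np.argwhere(l==i)[:,::-1],26)[[0,-1]]))
E
```

```text
scene 67
 rear blue x min/med/max [-75.3 -69.9 -64.9]  slope [-6.0000e-03 -6.9966e+01]
 brass 3 [ 34.7 -25.6] [[31.6, -26.5], [37.7, -24.7]]
 white [-46.3, 50.4] 5 [[-46.0, 52.8], [-44.2, 48.1]]
 white [-45.7, -53.6] 10 [[-47.3, -49.6], [-47.0, -57.6]]
 white [-78.2, -60.1] 23 [[-69.7, -51.0], [-87.9, -69.3]]
 white [-114.7, -80.7] 18 [[-111.2, -74.2], [-119.8, -87.1]]
top 66
 rear blue x min/med/max [-68.8 -65.5 -62.3]  slope [-1.5000e-02 -6.5621e+01]
 brass 5 [ 37.7 -33.3] [[36.0, -36.4], [39.9, -30.6]]
```

```bash
python3 - <<'E'
from h import *
def dx():
    p=arm.get_ee_pos();return ((p[:2]-O)@U).round(1),((p[:2]-O)@V).round(1),p[2].round(1)
arm.move_gripper(.35)
arm.movep(dk(-130,0,120),down(DY));arm.move_linear(dk(-120,0,9),v=200)
for y in(14,-14,0):
    arm.move_linear(dk(-90,y,9),v=100)
    print(y,arm.move_linear(dk(-60,y,9),v=30,contact_N=45),dx(),arm.get_contact_force().round(1))
arm.move_linear(dk(-130,0,9),v=150);arm.move_linear(dk(-130,0,200),v=300)
arm.movep(dk(-420,0,330),down(DY));arm.pause(.2);print(arm.get_t())
a=[cams.get_image(n)[...,::-1] for n in("scene","top")]
for n,o in zip(("scene","top"),a):
    b=cv2.imread(n+"4.png");p=proj(n,[*dk(-66,0,15)])[0].astype(int);s=np.s_[p[1]-20:p[1]+20,p[0]-20:p[0]+20]
    print(n,cv2.phaseCorrelate(np.float64(b[s][...,2]),np.float64(o[s][...,2])))
cv2.imwrite("pics/end.png",cv2.resize(np.hstack([crop(a[0],335,185,50,50,8),crop(a[1],125,130,50,50,8)]),None,fx=1,fy=1))
E
```

```text
14 False (np.float64(-76.8), np.float64(14.1), np.float64(9.1)) [  5.3 -41.9   2.6]
-14 False (np.float64(-76.7), np.float64(-13.9), np.float64(9.2)) [  3.3 -41.4   4.1]
0 False (np.float64(-76.7), np.float64(-1.6), np.float64(9.2)) [  9.1 -41.8  -0.7]
40.4583
scene ((-0.012949239663786472, 0.1181256813077205), 1.0258107375103314)
top ((0.06717343865555137, -0.06358364948409445), 0.9711455330846083)
```

View pics/end.png

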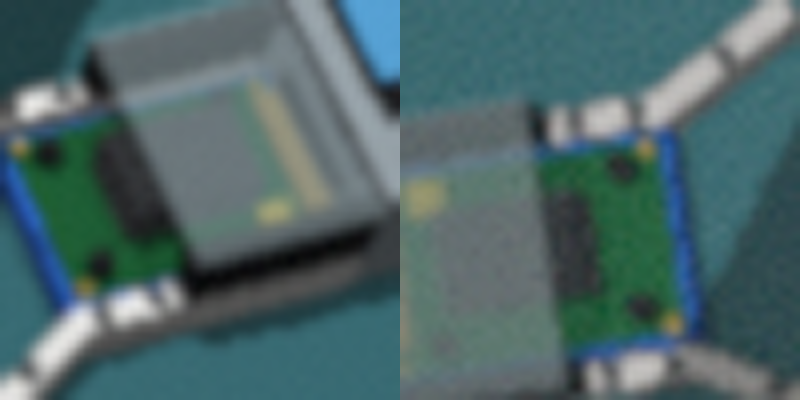

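The board hit the same hard stop at about 42 N at three lateral positions. In each view, housing front to tray rear measures no more than the 130 mm tray length, so it's home. Handing in.

```bash
python3 -c "
from plant import arm
print(arm.hand_in(),arm.get_t())"
```

```text
the job is handed in; nothing more can be done
the job is handed in; nothing more can be done
```

I handed the job in (clock about 40 s, limit 72 s; no verdict was returned): the screwdriver stands in the upright red cup, and the board is pushed contacts first to a hard stop in the dock, home and square as far as I could measure.

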